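# Rock the nut tub over the carousel

## Task

Turn the two-bay carousel by its upright post until the red tab on its blue bay meets the red mark on the stand, then tip the heavy tub forward on its front bottom bar, without lifting it off the stand, so that all four nuts slide down its chute into the blue bay. Let the tub back down gently, never letting it slam or go over, until it stands flat in its place again with the carousel still on the mark. Do not touch the nuts, and leave the stamp, the parcel and the tape roll where they are.

Things in the scene. Friction and masses are not known exactly. Their poses are not given: they have to be found in the camera images.
- stand: fixed grey stand, plywood top 128 x 150 mm, 90 mm high, carrying the tub and the carousel. Origin: on the table below the axis on which the tub rocks; +x is the pouring direction, from the tub to the carousel, whose axis is at x = +118 mm, y = 0. A steel strip on the top, face at x = +7.5 mm, 9 mm high, stops the tub from sliding forward. Red index mark on the front edge at x = +15 mm, y = 0
- stand_seat (a point): the point on the stand's top (z = 90 mm) where the centre of the tub's underside belongs, 44 mm behind the rocking axis
- tub: heavy green steel tub on the stand, 2.4 kg (varies by a fifth), base 100 x 120 mm. Origin: centre of its underside; +x to its open chute, +z up. Floor at z = 22 mm, x -46 to +40 mm; the chute rises 20 degrees from there to a lip at x = +101, z = 44 mm. Back wall 105 mm high at x = -50 mm. The nuts slide out at a tilt of some 35 to 50 degrees (friction varies); it would go over at about 70
- tub_rim (a point): middle of the steel bar (radius 6 mm, 124 mm long across the tub) along the top of the tub's back wall, at x = -50, z = 105 mm of the tub: the place to push. Some 10 to 16 N forward starts the tub rocking, less as it tilts; let go, it falls back by itself
- tub_toe (a point): middle of the round bar (radius 6 mm) under the tub's front edge, on which it rocks; at x = +44, z = 6 mm of the tub, 96 mm above the table when it stands or rocks in place
- carousel (a joint): turn of the carousel about its upright axis, rad, growing anticlockwise seen from above; 0 = red tab of the blue bay at the red index mark. It turns freely against light friction (about 0.12 N m) and stays where it is left; stops at -1.9 and +1.9
- carousel_axis (a point): on the carousel's axis at the floor of its bays, 28 mm above the table. x, y turn with the carousel: its -x half is the blue bay, its +x half the yellow one. Bays: inner radius 93 mm, rim 30 mm high above the floor, a 5 mm straight wall between them 45 mm high along y. The red tab is on the rim at -x
- carousel_post (a point): top of the upright steel post (14 mm across, with an 18 mm black cap) at the +y end of the wall between the bays, 86 mm from the axis; its top is 116 mm above the table, it stands free above 75 mm
- nut_1: brass-coloured hexagon nut, 24 mm across flats, 13 mm high, 35 g, lying in the tub at first. Origin: centre of its underside
- nut_2: brass-coloured hexagon nut, 24 mm across flats, 13 mm high, 35 g, lying in the tub at first. Origin: centre of its underside
- nut_3: brass-coloured hexagon nut, 24 mm across flats, 13 mm high, 35 g, lying in the tub at first. Origin: centre of its underside
- nut_4: brass-coloured hexagon nut, 24 mm across flats, 13 mm high, 35 g, lying in the tub at first. Origin: centre of its underside
- stamp: red and black self-inking stamp, 40 x 71 x 78 mm, standing on the table; to be left alone. Origin: centre of its underside
- parcel: small brown carton parcel, 55 x 76 x 30 mm, lying on the table; to be left alone. Origin: centre of its underside
- tape: roll of brown parcel tape lying flat, 110 mm across, 48 mm high; to be left alone. Origin: centre of its underside

How it is judged:
By the outcome, as a careful person would: the job done as asked, in the order asked, and still so for the second after the job is handed in, with the robot touching nothing.
It also fails if it takes over 61 s, if anything falls off the work surface, if the arm or the gripper's body presses on something with over 40 N, if the wrist force passes 120 N, or if a joint passes its speed limit or range.

## Robot

A 6-joint arm with a two-finger parallel gripper is mounted at the origin on the work surface; the furniture and walls round the work are solid. World frame = base frame: x ahead of the robot, y to its left, z up, the work surface at z = 0. Lengths are in m, angles in degrees, forces in N, time in s.
With the tool pointing down it reaches from about 0.35 to 0.875 m from the base axis. Payload 4.2 kg.
Tool frame: the origin (TCP) lies on the centre line of the jaws, within the pads' length; the fingertips stand tip_reach ahead of it and the grasp point (between the pads) is the TCP (tip_reach is the distance from the TCP to the fingertips, in m); z points along the fingers, y is the line along which they close (so a half turn about z gives the same grasp; the last joint's range is limited). The gripper opens to 87 mm and grips with 3 to 60 N. Pads are 19 mm wide; open, the fingers measure 117 mm over their backs; the gripper's body (75 mm by 190 mm) begins 51 mm behind the grasp point.
Start: joints at [-57.204, 22.042, 0.453, 0, -68.411, -14.817], TCP at [0.193, -0.594, 0.242] pointing down, gripper open.
Joint ranges: [-179.83, 179.83], [-69.29, 118.12], [-61.27, 80.66], [-181.25, 117.63], [-171.15, -9.14], [-177.46, 177.46]. Speed limits (degrees/s): [159.86, 159.86, 180, 180, 180, 180].

## Interface

Orientations are given as a 3x3 rotation matrix whose columns are the frame's x, y, z axes.
In Python, from station import sense, capture, finish_job, tip_reach gives the robot as it stands.
- The arm moves only by the tool arm_command, never from a script. Its argument "deltas" is a list of rows, each a list of 7 numbers: the turn, a rotation vector about the tool's x, y, z in rad, then the shift along the tool's x, y, z in cm, then the closure, from -1 (fully open) to 1 (shut), so that 0 is half open. In form: [[rx, ry, rz, dx, dy, dz, hand], ...]. A call has 1 to 8 rows; each row is the pose to reach, as a shift and turn from the pose commanded when the call began, along the tool's axes at that moment; what a row does not reach only later rows make up. A row lasts 1/12 s, in which the tool goes at most 41.7 mm and 7.16 degrees, less where a joint would pass 70% of its speed; a pose out of reach is approached as far as the arm can. A call with a gripper value outside its range is refused whole. The fingers move at their own pace and stop on an object; the grip force is fixed at half the most. Time passes only in rows, so rows that repeat a pose let the fingers close. It gives the time, the measured TCP pose, the force, the opening and the grip force at its end, in the units of the state.
- sense(): the state, without advancing time (a new reading comes with each control period).
- capture(name): name is "scene" or "top"; returns a dict with "pixels" (400x640x3 uint8, blue, green, red), "fovy" (degrees; the focal length in pixels is half the picture's height over the tangent of half this angle, whatever the lens; pixels are square), "cx", "cy" (the principal point, pixels), "rvec" (rotation vector, rad) and "tvec" (3), from world to camera coordinates, as OpenCV has them. Camera axes: x right, y down, z forward; pixel columns grow to the right and rows downward; lengths in m; the calibration is good to about 2 mm. A picture is of the moment at which its call begins. There is no depth.
- finish_job(): hands the job in; it is judged then, once.
The state is a dict: "time_s": time; "joints": joint angles; "joint_velocities": joint speeds; "effort": joint torques, N m; "tcp_pos": TCP position; "ee_rot": TCP orientation; "wrist_force": force on the tool from outside, world axes, zero at the start; "moment": the same for the moment, N m; "gripper_width": opening from 0.0 (shut) to 1.0 (fully open); "gripper_force": force on a finger pad.
Only numpy, scipy, OpenCV 4.12 (cv2) and the standard library are available. Lean on these libraries where they do the work, as an engineer would, in place of code of your own. Each camera call takes 0.05 s, during which the arm holds its last target. There are 200 camera calls.

## Working session

There is one attempt and no reset: what is moved stays moved. The work goes in short steps, Python scripts to look and compute and a tool call to move; the robot and the scene stay as the last step left them, time stands still between calls to the robot, and variables do not carry over. Pictures are saved under pics/ and viewed, at most 10 in all, crops included, and the job is handed in when it is done.

Besides the shell and the picture viewer there is one more tool, called after "Emit:" as name([rows], argument=value, ...), one row to a line, values as JSON. arm_command: Moves the arm, as the interface text tells. Its arguments: {"type":"object","properties":{"deltas":{"type":"array"}},"required":["deltas"]}

```bash
mkdir -p pics; cat > h.py <<'E'
import numpy as np, cv2
from station import sense, capture, finish_job, tip_reach
def shot(cam,name):
    c=capture(cam); cv2.imwrite(f'pics/{name}.png',c['pixels']); return c
def K(c):
    f=200/np.tan(np.radians(c['fovy'])/2); return np.array([[f,0,c['cx']],[0,f,c['cy']],[0,0,1.]])
def proj(c,P):
    return cv2.projectPoints(np.float64(P).reshape(-1,1,3),np.float64(c['rvec']),np.float64(c['tvec']),K(c),None)[0].reshape(-1,2)
def ray(c,uv,z):
    R=cv2.Rodrigues(np.float64(c['rvec']))[0]; o=-R.T@np.float64(c['tvec']).ravel()
    d=R.T@np.linalg.inv(K(c))@np.array([*uv,1.]); return o+d*(z-o[2])/d[2]
E
python3 - <<'E'
from h import *
for n in('scene','top'):
    c=shot(n,n+'1'); print(n,c['fovy'],c['cx'],c['cy'],c['rvec'],c['tvec'])
    np.save(n+'.npy',c,allow_pickle=True)
print(sense(),tip_reach)
E
```

```text
scene 50.53285945738024 315.4966237076293 190.35151688678906 [ 2.18691098  0.94926743 -0.39452192] [-0.04429213 -0.34638946  1.40497109]
top 47.38831619290501 321.9281851537365 198.829986262169 [ 2.16165778 -2.11885615  0.17705507] [-0.37581287  0.5080919   0.95287564]
{'time_s': 0.1, 'joints': array([-5.72059339e+01,  2.20869395e+01,  3.89548121e-01, -2.42173830e-02,
       -6.84105682e+01, -1.48183768e+01]), 'joint_velocities': array([-0.04844827, -0.11366902,  0.13264815,  0.03490777,  0.10504238,
       -0.04531531]), 'effort': array([-8.87789356e-04, -3.91688991e+01,  1.87935019e+01,  4.23180833e+00,
        1.35009759e-02, -7.44630597e-05]), 'tcp_pos': array([ 0.19277179, -0.59402286,  0.24057889]), 'ee_rot': array([[-9.51235611e-01, -3.08464480e-01, -6.90150494e-04],
       [-3.08465235e-01,  9.51233920e-01,  1.79678421e-03],
       [ 1.02250452e-04,  1.92205256e-03, -9.99998148e-01]]), 'wrist_force': array([-0.83541334,  0.1189951 ,  0.49004648]), 'moment': array([ 0.02402384, -0.0285258 ,  0.02874689]), 'gripper_force': 0.0, 'gripper_width': 1.0008852100276848} 0.019
```

View pics/scene1.png

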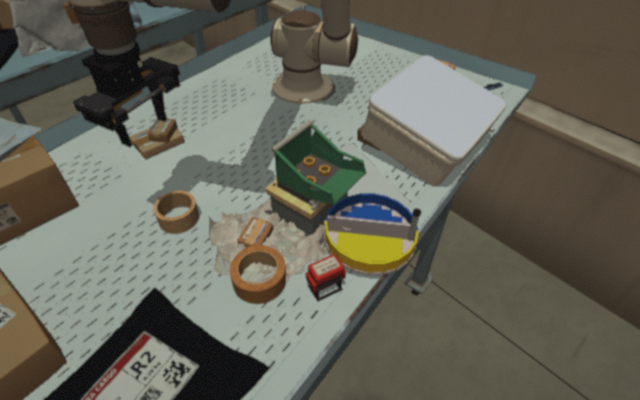

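View pics/top1.png

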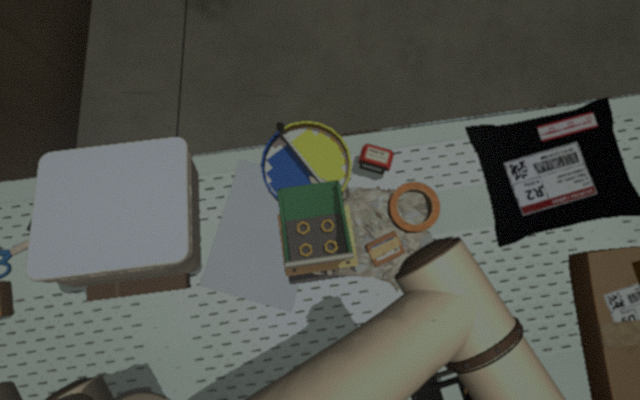

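The scene picture shows the tub at about (318,165) and the carousel at (372,230), with its post at (415,215). In the top picture the tub is at (318,225), the carousel at (307,160) and the post at (280,127). I'll enlarge both.

```bash
python3 - <<'E'
import cv2,numpy as np
a=cv2.imread('pics/top1.png')[110:290,240:380]; b=cv2.imread('pics/scene1.png')[110:290,255:435]
r=lambda i,s:cv2.resize(i,None,fx=s,fy=s,interpolation=cv2.INTER_CUBIC)
a=r(a,3.0);b=r(b,2.0*1.0) if 0 else r(b,2.0)
b=cv2.copyMakeBorder(b,0,a.shape[0]-b.shape[0],0,0,cv2.BORDER_CONSTANT)
o=np.hstack([a,b]); o=cv2.convertScaleAbs(o,alpha=1.4,beta=10);print(o.shape);cv2.imwrite('pics/crop1.png',o)
E
```

```text
(540, 780, 3)
```

View pics/crop1.png

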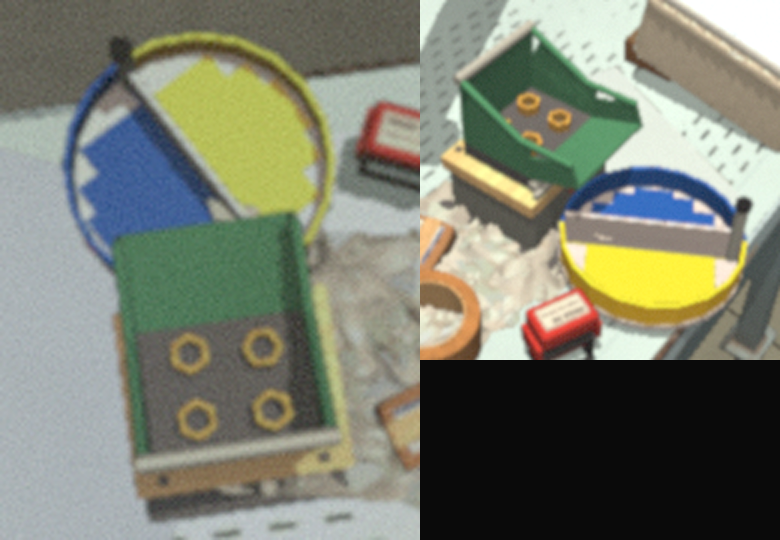

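In the crop, the tub's rim bar runs from (286,265) to (353,255) in top pixels and from (274,150) to (311,123) in scene pixels. The post cap is at (280,126) in top and (416,212) in scene. Next I fit the stand pose and the carousel angle.

```bash
cat >> h.py <<'E'
def pose(p,P):  # stand frame -> world
    c,s=np.cos(p[2]),np.sin(p[2]); P=np.atleast_2d(P)
    return np.c_[p[0]+c*P[:,0]-s*P[:,1], p[1]+s*P[:,0]+c*P[:,1], P[:,2]]
E
python3 - <<'E'
from h import *
from scipy.optimize import least_squares
T=np.load('top.npy',allow_pickle=True).item();S=np.load('scene.npy',allow_pickle=True).item()
def pts(p):
    a=p[3]; return pose(p,[[-.094,.062,.198],[-.094,-.062,.198],[.118-.086*np.sin(a),.086*np.cos(a),.114]])
ot=np.array([[285.7,264.7],[353.3,255.3],[280.3,126.3]]);os_=np.array([[274,150],[311.5,123.5],[416.5,212.5]])
def res(p):
    P=pts(p);return np.r_[(proj(T,P)-ot).ravel(),(proj(S,P)-os_[:]).ravel()]
def best():
    b=None
    for sw in(0,1):
        global os_
        o=os_.copy(); 
        if sw: os_=os_[[1,0,2]]
        for a in(-1.5,-.7,0,.7,1.5):
            r=least_squares(res,[.5,0,0.1,a])
            if b is None or r.cost<b.cost:b=r
        os_=o
    return b
r=best();p=r.x;print(p,r.cost,r.fun.round(1));np.save('p.npy',p)
print('world pts',pts(p).round(4),'axis',pose(p,[.118,0,.028]).round(4))
print('xyz nearest seat',pose(p,[-.044,0,.09]))
# check overlay
Ps=pose(p,[[.0075+.0075,y,.09] for y in(-.075,.075)]+[[-.113,y,.09] for y in(-.075,.075)])
ring=[[.118+.096*np.cos(t),.096*np.sin(t),.058] for t in np.linspace(0,6.28,48)]
im=[]
for n,c,s in(('top1',T,(110,290,240,380,3)),('scene1',S,(110,290,255,435,2))):
    g=cv2.imread(f'pics/{n}.png');k=s[4];g=cv2.resize(g[s[0]:s[1],s[2]:s[3]],None,fx=k,fy=k,interpolation=2)
    for P,col in((Ps,(0,0,255)),(pose(p,ring),(255,0,255)),(pts(p),(255,255,0))):
        for u in proj(c,P): cv2.circle(g,tuple(int(v) for v in (u-[s[2],s[0]]+.5)*k),2,col,-1)
    im.append(cv2.copyMakeBorder(g,0,540-g.shape[0],0,0,0))
cv2.imwrite('pics/ov.png',np.hstack(im))
E
```

```text
[ 0.47393274 -0.34933561  0.14789993 -1.02255581] 8.87215943099973 [-0.3 -1.4  0.6 -0.9  0.4 -1.  -0.6 -2.8 -1.6 -1.2  0.2 -1.2]
world pts [[ 0.3718 -0.3019  0.198 ]
 [ 0.3901 -0.4245  0.198 ]
 [ 0.6566 -0.2768  0.114 ]] axis [[ 0.5906 -0.3319  0.028 ]]
xyz nearest seat [[ 0.4304131 -0.3558195  0.09     ]]
```

View pics/ov.png

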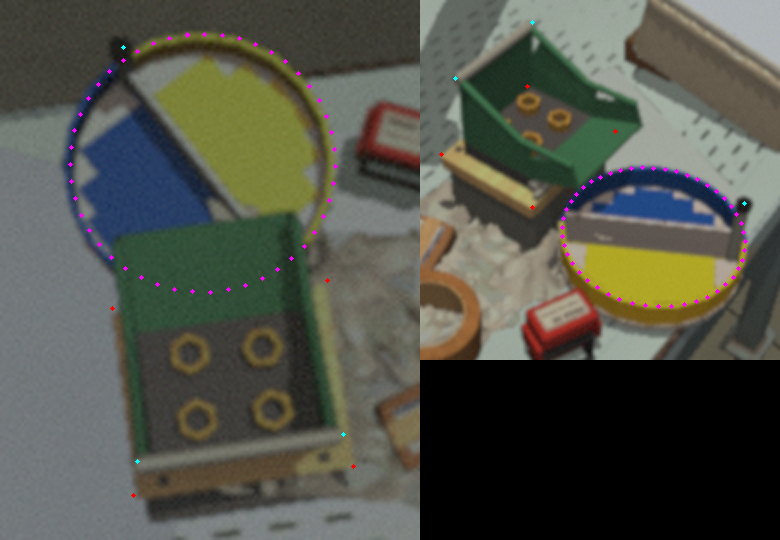

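The overlay matches the rim, the ring and the post within about 3 mm, and the carousel stands at about -1.02 rad. Next I check clearance to the white box on the left, then compute the approach.

```bash
cat >> h.py <<'E'
from scipy.spatial.transform import Rotation as Ro
def toolR(yang,tilt=0):
    """tool down, y axis at world angle yang; tilt = forward lean of tool body about +y"""
    y=np.array([np.cos(yang),np.sin(yang),0]); z=np.array([0,0,-1.]); R=np.c_[np.cross(y,z),y,z]
    return Ro.from_rotvec(y*tilt).as_matrix()@R
def row(R0,p0,R,p):
    return np.r_[Ro.from_matrix(R0.T@R).as_rotvec(),100*R0.T@(np.array(p)-p0)]
np.set_printoptions(suppress=True,precision=3,linewidth=150)
E
python3 - <<'E'
from h import *
T=np.load('top.npy',allow_pickle=True).item();S=np.load('scene.npy',allow_pickle=True).item()
p=np.load('p.npy')
M=lambda c:K(c)@np.c_[cv2.Rodrigues(np.float64(c['rvec']))[0],np.float64(c['tvec']).ravel()]
for t,s in(((188,142),(503,102)),((192,262),(370,97)),((40,155),(462,152))):
  for ss in((503,102),(370,97),(462,150),(432,57)):
    X=cv2.triangulatePoints(M(T),M(S),np.float64(t).reshape(2,1),np.float64(ss).reshape(2,1)).ravel();X=X[:3]/X[3]
    e=np.abs(proj(T,X)-t).max(); 
    if e<8: print(t,ss,X.round(3),e)
st=sense()
a=p[3]; phi=np.pi/2+a  # polar angle of post in stand
def target(phi,off,z): # tcp for pushing: off = tangential distance behind post
    P=pose(p,[.118+.086*np.cos(phi)+off*np.sin(phi), .086*np.sin(phi)-off*np.cos(phi), z])[0]
    return P
R0,p0=st['ee_rot'],st['tcp_pos']
R=toolR(p[2]+phi)
for z in(.3,.105):
    P=target(phi,.035,z);print(P,row(R0,p0,R,P))
E
```

```text
(188, 142) (462, 150) [ 0.618 -0.088  0.141] 4.286814622320037
(188, 142) (432, 57) [ 0.548 -0.161  0.363] 1.356988559214102
(192, 262) (370, 97) [ 0.377 -0.125  0.183] 3.0528607330207365
(40, 155) (503, 102) [0.577 0.205 0.122] 1.7730480427319435
[ 0.679 -0.304  0.3  ] [  0.002  -0.001   1.188 -55.215  12.631  -5.923]
[ 0.679 -0.304  0.105] [  0.002  -0.001   1.188 -55.217  12.594  13.576]
```

Emit:
arm_command([
  [0,0,0,0,0,-4,1],
  [0,0,0.12,-4,1,-6,1],
  [0,0,0.24,-8,2,-6,1],
  [0,0,0.36,-12,2.8,-6,1],
  [0,0,0.48,-16,3.6,-6,1],
  [0,0,0.6,-20,4.5,-6,1],
  [0,0,0.7,-24,5.4,-6,1],
  [0,0,0.8,-28,6.3,-6,1],
])

```text
time_s: 0.77
tcp_pos: [0.4349, -0.4503, 0.3012]
ee_rot: [[-0.882, 0.472, -0.001], [0.472, 0.882, 0.001], [0.001, 0.0, -1.0]]
wrist_force: [0.9, -1.1, -0.5]
gripper_width: 0.48
gripper_force: 0.0
```

```bash
cat > go.py <<'E'
from h import *
p=np.load('p.npy')
def target(phi,off,z,r=.086):
    return pose(p,[.118+r*np.cos(phi)+off*np.sin(phi), r*np.sin(phi)-off*np.cos(phi), z])[0]
st=sense();R0,p0=st['ee_rot'],st['tcp_pos']
E
python3 - <<'E'
from go import *
phi=np.pi/2+p[3];R=toolR(p[2]+phi)
print(st['time_s'],p0)
for z in(.3,.105): print(row(R0,p0,R,target(phi,.035,z)))
E
```

```text
0.7667 [ 0.435 -0.45   0.301]
[  0.     -0.001   0.383 -14.602  24.451   0.115]
[  0.     -0.001   0.383 -14.617  24.445  19.615]
```

Emit:
arm_command([
  [0,0,0.1,-2.1,3.5,0,1],
  [0,0,0.2,-4.2,7,0,1],
  [0,0,0.3,-6.3,10.5,0,1],
  [0,0,0.38,-8.4,14,0,1],
  [0,0,0.38,-10.5,17.5,0,1],
  [0,0,0.38,-12.6,21,0,1],
  [0,0,0.38,-14.6,24.4,0,1],
  [0,0,0.38,-14.6,24.4,4,1],
])

```text
time_s: 1.43
tcp_pos: [0.6861, -0.3015, 0.2688]
ee_rot: [[-0.653, 0.757, 0.018], [0.757, 0.653, -0.007], [-0.017, 0.009, -1.0]]
wrist_force: [1.4, -0.5, 2.2]
gripper_width: 0.009
gripper_force: 0.0
```

Emit:
arm_command([
  [0,0,0,0,0,4,1],
  [0,0,0,0,0,8,1],
  [0,0,0,0,0,11,1],
  [0,0,0,0,0,13,1],
  [0,0,0,0,0,14,1],
  [0,0,0,0,0,14,1],
])

```text
time_s: 1.93
tcp_pos: [0.6752, -0.3037, 0.1177]
ee_rot: [[-0.647, 0.762, -0.006], [0.762, 0.647, 0.002], [0.006, -0.004, -1.0]]
wrist_force: [0.0, -0.4, -0.7]
gripper_width: 0.003
gripper_force: 0.0
```

```bash
python3 - <<'E'
from go import *
phi=np.pi/2+p[3];R=toolR(p[2]+phi)
print(st['time_s'],p0,st['wrist_force'])
print(row(R0,p0,R,target(phi,.035,.105)))
c=shot('scene','post1');t=shot('top','post1t')
r=lambda i:cv2.resize(i,None,fx=2.4,fy=2.4,interpolation=2)
cv2.imwrite('pics/post1c.png',np.hstack([r(c['pixels'][100:300,290:450]),r(t['pixels'][90:290,230:390])]))
E
```

```text
1.9333 [ 0.675 -0.304  0.118] [ 0.007 -0.396 -0.734]
[-0.004 -0.006  0.008 -0.257  0.306  1.266]
```

View pics/post1c.png

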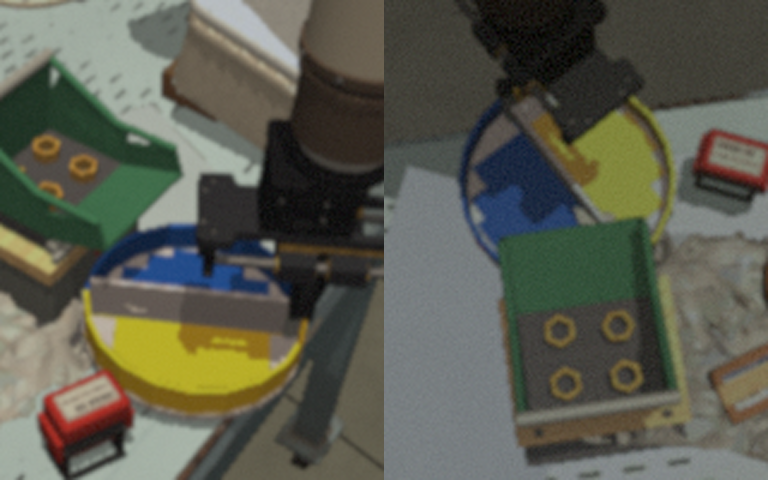

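The gripper hangs just beside the post, at about (305,285) in the scene crop, and nothing has moved. Next I lower it and push along the arc, watching the force.

```bash
python3 - <<'E'
from go import *
phi=np.pi/2+p[3]
c=np.load('scene.npy',allow_pickle=True).item()
print(proj(c,[p0,p0-[0,0,.019]]), (proj(c,[p0])-[290,100])*2.4)
# pose sequence relative to now: descend then arc
print(row(R0,p0,toolR(p[2]+phi),target(phi,.035,.105)))
for d in np.arange(0,.66,.1): print(round(d,2),row(R0,p0,toolR(p[2]+phi+d),target(phi+d,.0185,.105)))
E
```

```text
[[417.304 221.336]
 [415.651 227.731]] [[305.529 291.205]]
[ 0.     0.001  0.009 -0.032  0.187  1.748]
0.0 [0.    0.001 0.009 1.618 0.202 1.746]
0.1 [ 0.     0.001 -0.091  2.484  0.351  1.745]
0.2 [ 0.     0.001 -0.191  3.361  0.413  1.743]
0.3 [ 0.     0.001 -0.291  4.24   0.388  1.742]
0.4 [-0.     0.001 -0.391  5.112  0.274  1.741]
0.5 [-0.     0.001 -0.491  5.968  0.074  1.739]
0.6 [-0.     0.001 -0.591  6.8   -0.21   1.738]
```

Emit:
arm_command([
  [0,0,0,0,0.2,1,1],
  [0,0,0,0,0.2,1.7,1],
  [0,0,0,0.6,0.2,1.7,1],
  [0,0,0,1.2,0.2,1.7,1],
  [0,0,0,1.6,0.2,1.7,1],
  [0,0,-0.04,2.0,0.3,1.7,1],
  [0,0,-0.09,2.5,0.35,1.7,1],
  [0,0,-0.14,2.9,0.4,1.7,1],
])

```text
time_s: 2.7
tcp_pos: [0.6614, -0.2793, 0.1054]
ee_rot: [[-0.75, 0.662, 0.002], [0.662, 0.75, -0.001], [-0.002, 0.001, -1.0]]
wrist_force: [1.7, -1.6, -1.4]
gripper_width: 0.006
gripper_force: 0.8
```

```bash
cat > arc.py <<'E'
from go import *
import sys
phi=np.pi/2+p[3]
print(st['time_s'],p0,st['wrist_force'])
# current push angle from tcp: invert tangential target
q=Ro.from_euler('z',-p[2]).apply(p0-np.r_[p[:2],0])-[.118,0,0]
cur=np.arctan2(q[1],q[0])+np.arctan2(.0185,.086); print('post angle (carousel) if contact:',cur-np.pi/2,'r',np.hypot(q[0],q[1]))
goal=float(sys.argv[1])
for d in np.linspace(cur,np.pi/2+goal,9)[1:]: print(row(R0,p0,toolR(p[2]+d),target(d,.0185,.105)))
E
python3 arc.py 0
```

```text
2.7 [ 0.661 -0.279  0.105] [ 1.704 -1.609 -1.448]
post angle (carousel) if contact: -0.8668056135659843 r 0.08816821240876682
[ 0.001  0.002 -0.113  0.946  0.126  0.04 ]
[ 0.001  0.002 -0.221  1.897  0.168  0.038]
[ 0.001  0.002 -0.33   2.848  0.108  0.035]
[ 0.     0.002 -0.438  3.787 -0.055  0.033]
[ 0.     0.002 -0.546  4.702 -0.318  0.031]
[ 0.     0.002 -0.655  5.584 -0.679  0.029]
[ 0.     0.002 -0.763  6.421 -1.133  0.026]
[-0.     0.002 -0.871  7.205 -1.675  0.024]
```

Emit:
arm_command([
  [0,0,-0.09,0.7,0.1,0,1],
  [0,0,-0.17,1.4,0.15,0,1],
  [0,0,-0.25,2.1,0.15,0,1],
  [0,0,-0.33,2.85,0.11,0,1],
  [0,0,-0.41,3.5,0,0,1],
  [0,0,-0.49,4.2,-0.17,0,1],
  [0,0,-0.55,4.7,-0.32,0,1],
  [0,0,-0.6,5.15,-0.5,0,1],
])

```text
time_s: 3.37
tcp_pos: [0.6202, -0.2478, 0.1057]
ee_rot: [[-0.992, 0.122, 0.004], [0.122, 0.992, 0.0], [-0.004, 0.001, -1.0]]
wrist_force: [2.0, 3.4, -0.9]
gripper_width: 0.006
gripper_force: 1.4
```

```bash
python3 arc.py -0.03
```

```text
3.3667 [ 0.62  -0.248  0.106] [ 2.045  3.41  -0.872]
post angle (carousel) if contact: -0.2737022229049799 r 0.08915660321897553
[ 0.001  0.004 -0.027  0.288 -0.063  0.064]
[ 0.001  0.004 -0.058  0.552 -0.018  0.063]
[ 0.001  0.004 -0.088  0.818  0.019  0.062]
[ 0.     0.004 -0.119  1.084  0.048  0.061]
[ 0.     0.004 -0.149  1.351  0.069  0.06 ]
[ 0.     0.004 -0.18   1.619  0.082  0.059]
[ 0.     0.004 -0.21   1.887  0.087  0.058]
[ 0.     0.004 -0.24   2.155  0.083  0.057]
```

Emit:
arm_command([
  [0,0,-0.06,0.5,0,0,1],
  [0,0,-0.12,1.0,0,0,1],
  [0,0,-0.17,1.4,0,0,1],
  [0,0,-0.21,1.8,0,0,1],
  [0,0,-0.24,2.05,0,0,1],
  [0,0,-0.24,2.15,0,0,1],
  [0,0,-0.24,2.15,0,0,1],
  [0,0,-0.24,0.5,0,0,1],
])

```text
time_s: 4.03
tcp_pos: [0.6122, -0.248, 0.1053]
ee_rot: [[-0.994, -0.112, -0.002], [-0.112, 0.994, 0.001], [0.002, 0.001, -1.0]]
wrist_force: [0.0, 0.6, 0.3]
gripper_width: 0.001
gripper_force: 0.0
```

Emit:
arm_command([
  [0,0,0,-1.5,0,0,1],
  [0,0,0,-2,0,-3,1],
  [0,0,0,-2,0,-7,1],
  [0,0,0,-2,0,-11,1],
  [0,0,0,-2,-2,-15,1],
  [0,0,0,-2,-6,-16,1],
  [0,0,0,-2,-10,-16,1],
  [0,0,0,-2,-13,-16,1],
])

```text
time_s: 4.7
tcp_pos: [0.649, -0.378, 0.2672]
ee_rot: [[-0.994, -0.112, 0.004], [-0.112, 0.994, -0.002], [-0.003, -0.002, -1.0]]
wrist_force: [1.3, 0.4, -0.6]
gripper_width: 0.008
gripper_force: 0.0
```

```bash
cat > look.py <<'E'
from go import *
import sys
n=sys.argv[1]
c=shot('scene',n);t=shot('top',n+'t')
r=lambda i:cv2.convertScaleAbs(cv2.resize(i,None,fx=2.4,fy=2.4,interpolation=2),alpha=1.3)
cv2.imwrite(f'pics/{n}c.png',np.hstack([r(c['pixels'][100:300,270:430]),r(t['pixels'][90:290,230:390])]))
P=lambda a:pose(p,[.118-.086*np.sin(a),.086*np.cos(a),.114])
for a in(-.1,0,.1):print(a,(proj(c,P(a))-[270,100])*2.4,(proj(t,P(a))-[230,90])*2.4+[384,0])
print(st['time_s'],p0)
E
python3 look.py l2
```

```text
-0.1 [[309.44  206.939]] [[466.955 162.899]]
0 [[301.284 202.498]] [[467.543 172.672]]
0.1 [[292.699 198.615]] [[469.137 182.349]]
4.7 [ 0.649 -0.378  0.267]
```

View pics/l2c.png

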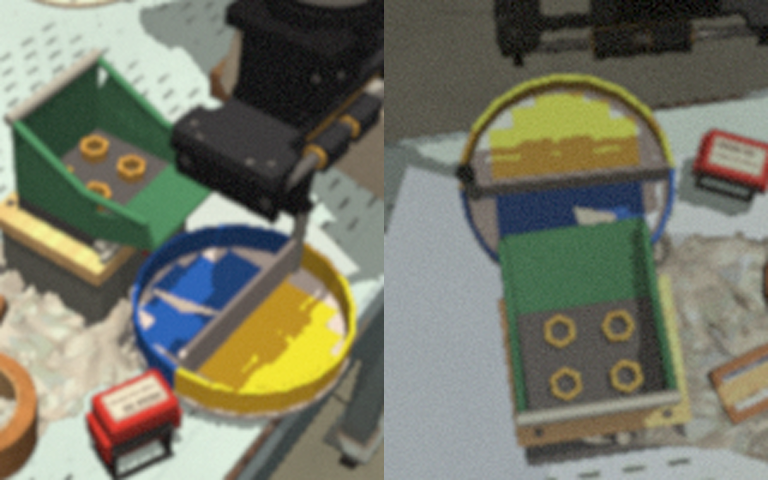

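The top crop shows the blue bay facing the tub and the cap at about (465,172). That puts the carousel near -0.02 rad. I'll measure the wall direction against the tub's rim.

```bash
python3 - <<'E'
from go import *
T=np.load('top.npy',allow_pickle=True).item(); im=cv2.imread('pics/l2t.png').astype(int)
g=cv2.GaussianBlur(im.astype(np.float32),(0,0),.7)
# wall: darkest low-saturation row per column between x 275..340, near line
def fit(cols,c0,c1,key,half,z,w):
    pts=[]
    for u in cols:
        f=(u-c0[0])/(c1[0]-c0[0]); v0=c0[1]+f*(c1[1]-c0[1])
        vs=np.arange(int(v0-half),int(v0+half)+1); s=key(g[vs,u]); s=s-np.sort(s)[len(s)//3]; s=s.clip(0)
        pts.append((u,(s*vs).sum()/s.sum()))
    pts=np.array(pts); k=np.polyfit(*pts.T,1); r=pts[:,1]-np.polyval(k,pts[:,0]); m=abs(r)<2*r.std(); k=np.polyfit(*pts[m].T,1)
    A,B=[ray(T,(u,np.polyval(k,u)),z) for u in(cols[0],cols[-1])]
    d=A-B; print(k,r.std(),np.degrees(np.arctan2(d[1],d[0])),A,B); return np.arctan2(d[1],d[0])
sat=lambda q:q.max(1)-q.min(1)
a=fit(range(276,338),(268,169.5),(345,162),lambda q:-sat(q)-0.3*q.sum(1)/3,6,.073,0)
b=fit(range(292,350),(286,271-6.5),(353,255),lambda q:q.min(1),5,.201,0)
print('rel',a-b,'yaw est',b-np.pi/2,p[2])
x=im[150:175,255:280].sum(2); m=x<x.min()+60; v,u=np.nonzero(m); print('cap px',u.mean()+255,v.mean()+150,m.sum())
for a in(-.05,0,.05): print(proj(T,pose(p,[.118-.086*np.sin(a),.086*np.cos(a),.114])))
E
```

```text
[ -0.099 196.201] 0.14912732656614017 97.00150254373358 [ 0.573 -0.266  0.073] [ 0.589 -0.396  0.073]
[ -0.143 305.037] 0.08143626398926997 99.17461633591503 [ 0.372 -0.314  0.201] [ 0.388 -0.416  0.201]
rel -0.03792799069406616 yaw est 0.16012726266897537 0.14789993039443006
cap px 263.8421052631579 162.1315789473684 38
[[264.635 159.913]]
[[264.81  161.947]]
[[265.09 163.97]]
```

The carousel is about -0.025 rad short of the mark, so I'll nudge it again.

```bash
python3 - <<'E'
from go import *
d=np.pi/2-.005;R=toolR(p[2]+d)
for o,z in((.035,.267),(.035,.105),(.0185,.105)): print(row(R0,p0,R,target(d,o,z)))
E
```

```text
[-0.    -0.002 -0.035  1.973 14.106 -0.382]
[-0.    -0.002 -0.035  1.949 14.11  15.818]
[-0.    -0.002 -0.035  3.598 14.052 15.82 ]
```

Emit:
arm_command([
  [0,0,-0.035,0.5,4,0,1],
  [0,0,-0.035,1,8,0,1],
  [0,0,-0.035,1.6,12,0,1],
  [0,0,-0.035,1.6,14.1,3,1],
  [0,0,-0.035,1.6,14.1,7,1],
  [0,0,-0.035,1.6,14.1,11,1],
  [0,0,-0.035,1.6,14.1,14.5,1],
  [0,0,-0.035,1.6,14.1,15.7,1],
])

```text
time_s: 5.47
tcp_pos: [0.6131, -0.2353, 0.1017]
ee_rot: [[-0.989, -0.147, -0.01], [-0.147, 0.989, 0.003], [0.01, 0.004, -1.0]]
wrist_force: [-1.1, -0.5, -0.1]
gripper_width: 0.006
gripper_force: 0.0
```

```bash
python3 - <<'E'
from go import *
d=np.pi/2-.005;R=toolR(p[2]+d);print(p0,st['wrist_force'])
for o in(.035,.0185): print(row(R0,p0,R,target(d,o,.105)))
E
```

```text
[ 0.613 -0.235  0.102] [-1.058 -0.467 -0.105]
[ 0.004 -0.01   0.005  0.103 -0.643 -0.327]
[ 0.004 -0.01   0.005  1.753 -0.635 -0.311]
```

Emit:
arm_command([
  [0,0,0,0.5,-0.4,0,1],
  [0,0,0,1.0,-0.4,0,1],
  [0,0,0,1.3,-0.4,0,1],
  [0,0,0,1.3,-0.4,0,1],
])

```text
time_s: 5.8
tcp_pos: [0.6054, -0.2437, 0.1106]
ee_rot: [[-0.989, -0.148, 0.005], [-0.148, 0.989, -0.001], [-0.004, -0.002, -1.0]]
wrist_force: [0.3, 0.2, -1.2]
gripper_width: 0.007
gripper_force: 0.0
```

```bash
python3 - <<'E'
from go import *
d=np.pi/2-.005;R=toolR(p[2]+d);print(p0,st['wrist_force'])
for o in(.035,.0185): print(row(R0,p0,R,target(d,o,.105)))
E
```

```text
[ 0.605 -0.244  0.111] [ 0.346  0.158 -1.224]
[-0.002  0.004  0.005 -0.777  0.072  0.56 ]
[-0.002  0.004  0.005  0.873  0.081  0.552]
```

Emit:
arm_command([
  [0,0,0,0.4,0,0.3,1],
  [0,0,0,0.6,0,0.3,1],
  [0,0,0,0.75,0,0.3,1],
  [0,0,0,0.85,0,0.3,1],
  [0,0,0,0.85,0,0.3,1],
])

```text
time_s: 6.22
tcp_pos: [0.5969, -0.2442, 0.1052]
ee_rot: [[-0.989, -0.148, 0.002], [-0.148, 0.989, -0.0], [-0.002, -0.001, -1.0]]
wrist_force: [0.0, -0.1, 0.9]
gripper_width: 0.009
gripper_force: 0.5
```

```bash
python3 - <<'E'
from go import *
d=np.pi/2-.005;R=toolR(p[2]+d);print(p0,st['wrist_force'])
print(row(R0,p0,R,target(d,.0185,.105)))
E
```

```text
[ 0.597 -0.244  0.105] [ 0.009 -0.149  0.884]
[-0.001  0.002  0.006  0.015  0.006  0.025]
```

Emit:
arm_command([
  [0,0,0,-2,0,0,1],
  [0,0,0,-3,0,-3,1],
  [0,0,0,-3,0,-7,1],
  [0,0,0,-3,0,-11,1],
  [0,0,0,-3,-3,-14,1],
  [0,0,0,-3,-7,-16,1],
  [0,0,0,-3,-11,-18,1],
  [0,0,0,-3,-13,-18,1],
])

```text
time_s: 6.88
tcp_pos: [0.6459, -0.3715, 0.2894]
ee_rot: [[-0.989, -0.148, 0.006], [-0.148, 0.989, -0.004], [-0.005, -0.005, -1.0]]
wrist_force: [1.4, 0.3, 0.8]
gripper_width: 0.001
gripper_force: 0.0
```

```bash
cat > wall.py <<'E'
from go import *
def wall():
    T=capture('top'); im=T['pixels']; g=cv2.GaussianBlur(im.astype(np.float32),(0,0),.7)
    def fit(cols,c0,c1,key,half,z):
        pts=[]
        for u in cols:
            v0=c0[1]+(u-c0[0])/(c1[0]-c0[0])*(c1[1]-c0[1])
            vs=np.arange(int(v0-half),int(v0+half)+1); s=key(g[vs,u]); s=(s-np.sort(s)[len(s)//3]).clip(0)
            pts.append((u,(s*vs).sum()/s.sum()))
        pts=np.array(pts); k=np.polyfit(*pts.T,1); r=pts[:,1]-np.polyval(k,pts[:,0]); m=abs(r)<2*r.std(); k=np.polyfit(*pts[m].T,1)
        A,B=[ray(T,(u,np.polyval(k,u)),z) for u in(cols[0],cols[-1])]; d=A-B; return np.arctan2(d[1],d[0]),r.std(),A,B
    sat=lambda q:q.max(1)-q.min(1)
    a=fit(range(276,338),(268,169.5),(345,162),lambda q:-sat(q)-0.1*q.sum(1),6,.073)
    b=fit(range(292,350),(286,264.5),(353,255),lambda q:q.min(1),5,.201)
    x=im[150:178,255:280].astype(int).sum(2); v,u=np.nonzero(x<x.min()+60)
    print('rel',a[0]-b[0],a[1],b[1],'yaw',b[0]-np.pi/2,'rim ends',b[2],b[3],'cap',u.mean()+255,v.mean()+150)
E
python3 - <<'E'
from wall import *
wall()
yaw=p[2]+.006; Q=lambda x,z:pose(p,[x,0,z])[0]
R=toolR(yaw+np.pi/2); print(st['time_s'],p0)
for x,z in((-.15,.29),(-.15,.208),(-.1095-.005,.208)): print(Q(x,z),row(R0,p0,R,Q(x,z)))
E
```

```text
rel -0.02609174303756534 0.13848717958790693 0.08243781649964704 yaw 0.16026921203651634 rim ends [ 0.372 -0.314  0.201] [ 0.388 -0.416  0.201] cap 263.9117647058824 162.7941176470588
6.8833 [ 0.646 -0.371  0.289]
[ 0.326 -0.371  0.29 ] [-0.005  0.005 -0.006 31.685  4.736 -0.252]
[ 0.326 -0.371  0.208] [-0.005  0.005 -0.006 31.727  4.775  7.948]
[ 0.361 -0.366  0.208] [-0.005  0.005 -0.006 28.177  4.774  7.967]
```

The carousel is within about 0.02 rad of the mark, which is good enough. Next I move behind the tub.

Emit:
arm_command([
  [0,0,0,4,0.6,0,1],
  [0,0,0,8,1.2,0,1],
  [0,0,0,12,1.8,0,1],
  [0,0,0,16,2.4,0,1],
  [0,0,0,20,3,0,1],
  [0,0,0,24,3.6,0,1],
  [0,0,0,28,4.2,0,1],
  [0,0,0,31.5,4.7,0,1],
])

```text
time_s: 7.6
tcp_pos: [0.3238, -0.3677, 0.2842]
ee_rot: [[-0.989, -0.148, -0.001], [-0.148, 0.989, 0.001], [0.001, 0.001, -1.0]]
wrist_force: [-0.5, -0.8, 0.9]
gripper_width: 0.007
gripper_force: 0.0
```

Emit:
arm_command([
  [0,0,0,0,0,0,1],
  [0,0,0,0,0,3,1],
  [0,0,0,0,0,6,1],
  [0,0,0,0,0,8,1],
  [0,0,0,0,0,8,1],
  [0,0,0,0,0,8,1],
])

```text
time_s: 8.1
tcp_pos: [0.3264, -0.3683, 0.204]
ee_rot: [[-0.989, -0.149, -0.003], [-0.149, 0.989, 0.001], [0.003, 0.001, -1.0]]
wrist_force: [0.3, -0.4, -0.2]
gripper_width: 0.007
gripper_force: 0.0
```

```bash
python3 - <<'E'
from go import *
print(st['time_s'],p0,st['wrist_force'],st['joints'])
R=toolR(p[2]+.006+np.pi/2); h=.0
for th in np.radians([-3,0,5,10,15,20]):
    x=-.094*np.cos(th)+.099*np.sin(th); z=.096+.099*np.cos(th)+.094*np.sin(th)
    # tool tilted with tub: contact offset 15.5mm behind along tub x, tcp 8 mm up along tub z
    ox,oz=-.0155,.008
    P=pose(p,[x+ox*np.cos(th)+oz*np.sin(th),0,z-ox*np.sin(th)+oz*np.cos(th)])[0]
    print(np.degrees(th),P,row(R0,p0,toolR(p[2]+.006+np.pi/2,th),P))
E
```

```text
8.1 [ 0.326 -0.368  0.204] [ 0.345 -0.402 -0.214] [-29.489  11.08  -20.932   0.034 -58.152 -51.977]
-3.0000000000000004 [ 0.36  -0.366  0.197] [ 0.001 -0.055 -0.005 -3.377 -0.299  0.678]
0.0 [ 0.366 -0.365  0.203] [ 0.001 -0.003 -0.005 -3.92  -0.299  0.089]
5.0 [ 0.375 -0.364  0.212] [ 0.002  0.085 -0.005 -4.892 -0.299 -0.827]
10.0 [ 0.386 -0.362  0.22 ] [ 0.002  0.172 -0.004 -5.94  -0.3   -1.655]
14.999999999999998 [ 0.397 -0.361  0.228] [ 0.002  0.259 -0.004 -7.056 -0.3   -2.388]
20.0 [ 0.408 -0.359  0.234] [ 0.002  0.347 -0.004 -8.232 -0.301 -3.022]
```

Emit:
arm_command([
  [0,0,0,-1.5,-0.3,0,1],
  [0,0,0,-2.6,-0.3,0.1,1],
  [0,0,0,-3.4,-0.3,0.1,1],
  [0,0,0,-3.7,-0.3,0.1,1],
  [0,0,0,-3.9,-0.3,0.1,1],
  [0,0,0,-4.0,-0.3,0.05,1],
  [0,0.017,0,-4.1,-0.3,-0.1,1],
  [0,0.035,0,-4.3,-0.3,-0.25,1],
])

```text
time_s: 8.77
tcp_pos: [0.3659, -0.365, 0.2069]
ee_rot: [[-0.988, -0.147, -0.045], [-0.147, 0.989, -0.003], [0.045, 0.003, -0.999]]
wrist_force: [-9.9, -5.0, 0.7]
gripper_width: 0.009
gripper_force: 5.3
```

```bash
cat > tip.py <<'E'
from go import *
import sys
print(st['time_s'],p0,'F',st['wrist_force'],'j',st['joints'])
yaw=p[2]+.006
l=Ro.from_euler('z',-p[2]).apply(p0-np.r_[p[:2],0])
Z=R0[:,2]; lean=np.degrees(np.arctan2(-Z@np.r_[np.cos(yaw),np.sin(yaw),0],-Z[2])); print('stand tcp',l,'lean',lean)
a,b,n=map(float,sys.argv[1:4]); ox,oz=-.0155,.008
if len(sys.argv)>4: ox+=float(sys.argv[4])
for d in np.linspace(a,b,int(n)):
    th=np.radians(d)
    x=-.094*np.cos(th)+.099*np.sin(th); z=.096+.099*np.cos(th)+.094*np.sin(th)
    P=pose(p,[x+ox*np.cos(th)+oz*np.sin(th),l[1],z-ox*np.sin(th)+oz*np.cos(th)])[0]
    print(round(d,1),row(R0,p0,toolR(yaw+np.pi/2,th),P))
E
python3 tip.py 0 14 8
```

```text
8.7667 [ 0.366 -0.365  0.207] F [-9.878 -5.02   0.654] j [-26.16   14.058 -17.073   1.49  -61.082 -56.116]
stand tcp [-0.109  0.     0.207] lean 2.5544049106526105
0.0 [ 0.003 -0.045 -0.006  0.018 -0.001  0.391]
2.0 [ 0.003 -0.01  -0.006 -0.344  0.    -0.002]
4.0 [ 0.003  0.025 -0.006 -0.721  0.001 -0.381]
6.0 [ 0.004  0.06  -0.006 -1.11   0.002 -0.747]
8.0 [ 0.004  0.095 -0.006 -1.512  0.003 -1.099]
10.0 [ 0.004  0.13  -0.006 -1.926  0.005 -1.437]
12.0 [ 0.004  0.165 -0.006 -2.352  0.006 -1.76 ]
14.0 [ 0.004  0.2   -0.006 -2.789  0.007 -2.068]
```

Emit:
arm_command([
  [0,0.025,0,-0.28,0,-0.28,1],
  [0,0.05,0,-0.57,0,-0.55,1],
  [0,0.075,0,-0.85,0,-0.8,1],
  [0,0.1,0,-1.12,0,-1.05,1],
  [0,0.125,0,-1.4,0,-1.3,1],
  [0,0.15,0,-1.7,0,-1.52,1],
  [0,0.175,0,-2.0,0,-1.76,1],
  [0,0.2,0,-2.32,0,-1.98,1],
])

```text
time_s: 9.43
tcp_pos: [0.3901, -0.3617, 0.2261]
ee_rot: [[-0.96, -0.147, -0.24], [-0.143, 0.989, -0.033], [0.243, 0.002, -0.97]]
wrist_force: [-7.4, -3.5, -0.6]
gripper_width: 0.0
gripper_force: 4.2
```

```bash
python3 tip.py 10 28 10
```

```text
9.4333 [ 0.39  -0.362  0.226] F [-7.421 -3.511 -0.623] j [-21.577  18.575 -11.04    7.189 -72.794 -62.836]
stand tcp [-0.085  0.     0.226] lean 14.04264795552309
10.0 [ 0.004 -0.071 -0.006  0.301 -0.002  0.668]
12.0 [ 0.004 -0.036 -0.006 -0.051 -0.001  0.267]
14.0 [ 0.004 -0.001 -0.006 -0.418  0.    -0.122]
16.0 [ 0.004  0.034 -0.006 -0.798  0.001 -0.498]
18.0 [ 0.004  0.069 -0.006 -1.19   0.002 -0.86 ]
20.0 [ 0.004  0.104 -0.006 -1.595  0.003 -1.209]
22.0 [ 0.004  0.139 -0.005 -2.012  0.003 -1.543]
24.0 [ 0.004  0.174 -0.005 -2.441  0.004 -1.862]
26.0 [ 0.004  0.209 -0.005 -2.88   0.005 -2.167]
28.0 [ 0.004  0.244 -0.005 -3.33   0.005 -2.455]
```

Emit:
arm_command([
  [0,0.03,0,-0.33,0,-0.33,1],
  [0,0.061,0,-0.67,0,-0.65,1],
  [0,0.092,0,-1.02,0,-0.96,1],
  [0,0.122,0,-1.38,0,-1.25,1],
  [0,0.153,0,-1.75,0,-1.54,1],
  [0,0.183,0,-2.13,0,-1.82,1],
  [0,0.214,0,-2.52,0,-2.08,1],
  [0,0.244,0,-2.91,0,-2.33,1],
])

```text
time_s: 10.1
tcp_pos: [0.4241, -0.3563, 0.2429]
ee_rot: [[-0.873, -0.146, -0.465], [-0.13, 0.989, -0.067], [0.47, 0.002, -0.883]]
wrist_force: [-8.0, -1.1, 2.2]
gripper_width: 0.005
gripper_force: 3.8
```

```bash
python3 tip.py 24 42 10
```

```text
10.1 [ 0.424 -0.356  0.243] F [-7.972 -1.065  2.155] j [-17.252  25.838  -2.571  11.647 -87.301 -67.509]
stand tcp [-0.05   0.     0.243] lean 28.002442155451824
24.0 [ 0.005 -0.07  -0.005  0.328 -0.002  0.7  ]
26.0 [ 0.005 -0.035 -0.005 -0.025 -0.001  0.299]
28.0 [ 0.005 -0.    -0.005 -0.392  0.    -0.09 ]
30.0 [ 0.005  0.035 -0.005 -0.772  0.001 -0.466]
32.0 [ 0.005  0.07  -0.005 -1.165  0.002 -0.828]
34.0 [ 0.005  0.105 -0.005 -1.57   0.002 -1.176]
36.0 [ 0.006  0.14  -0.005 -1.988  0.003 -1.51 ]
38.0 [ 0.006  0.174 -0.005 -2.416  0.004 -1.829]
40.0 [ 0.006  0.209 -0.005 -2.856  0.004 -2.133]
42.0 [ 0.006  0.244 -0.004 -3.306  0.005 -2.421]
```

Emit:
arm_command([
  [0,0.022,0,-0.24,0,-0.24,1],
  [0,0.044,0,-0.48,0,-0.47,1],
  [0,0.066,0,-0.73,0,-0.7,1],
  [0,0.088,0,-0.98,0,-0.92,1],
  [0,0.11,0,-1.24,0,-1.14,1],
  [0,0.132,0,-1.5,0,-1.35,1],
  [0,0.154,0,-1.77,0,-1.55,1],
  [0,0.175,0,-2.03,0,-1.75,1],
])

```text
time_s: 10.77
tcp_pos: [0.4509, -0.3521, 0.2496]
ee_rot: [[-0.781, -0.147, -0.608], [-0.117, 0.989, -0.089], [0.614, 0.002, -0.789]]
wrist_force: [-5.8, 1.6, 2.9]
gripper_width: 0.007
gripper_force: 3.1
```

```bash
python3 look.py l3; python3 tip.py 36 46 6
```

```text
-0.1 [[309.44  206.939]] [[466.955 162.899]]
0 [[301.284 202.498]] [[467.543 172.672]]
0.1 [[292.699 198.615]] [[469.137 182.349]]
10.7667 [ 0.451 -0.352  0.25 ]
10.8667 [ 0.451 -0.352  0.249] F [-5.568  1.888  4.542] j [-14.848  31.874   3.795  14.159 -97.286 -69.327]
stand tcp [-0.023  0.001  0.249] lean 37.916970342768366
36.0 [ 0.004 -0.033 -0.004  0.077 -0.     0.386]
38.0 [ 0.004  0.001 -0.004 -0.29  -0.    -0.002]
40.0 [ 0.004  0.036 -0.004 -0.671 -0.    -0.377]
42.0 [ 0.005  0.071 -0.004 -1.064 -0.001 -0.739]
44.0 [ 0.005  0.106 -0.003 -1.47  -0.001 -1.086]
46.0 [ 0.005  0.141 -0.003 -1.888 -0.001 -1.419]
```

View pics/l3c.png

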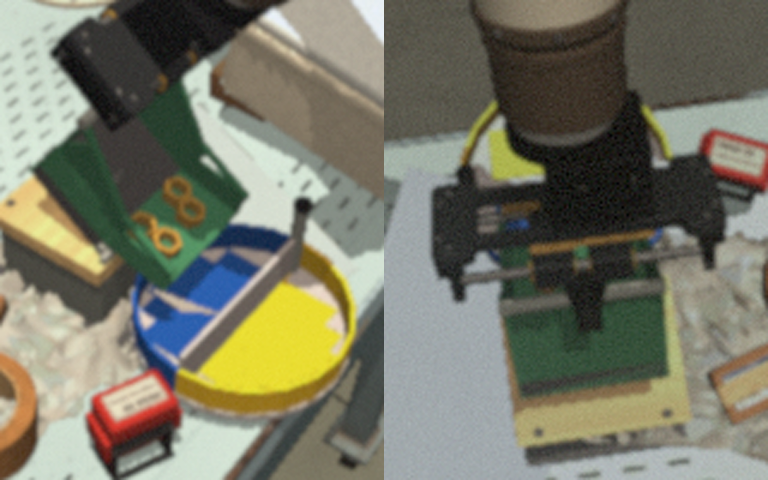

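The nuts have slid onto the chute, at about (175,210) in the scene crop. The carousel and the clearances look fine. I'll tip further, slowly.

Emit:
arm_command([
  [0,0.022,0,-0.24,0,-0.24,1],
  [0,0.044,0,-0.48,0,-0.47,1],
  [0,0.066,0,-0.73,0,-0.7,1],
  [0,0.083,0,-0.92,0,-0.87,1],
  [0,0.1,0,-1.12,0,-1.04,1],
  [0,0.117,0,-1.32,0,-1.2,1],
  [0,0.134,0,-1.52,0,-1.37,1],
  [0,0.134,0,-1.52,0,-1.37,1],
])

```text
time_s: 11.53
tcp_pos: [0.4723, -0.3492, 0.2515]
ee_rot: [[-0.693, -0.148, -0.706], [-0.104, 0.989, -0.106], [0.713, -0.0, -0.701]]
wrist_force: [-4.9, 1.4, 6.1]
gripper_width: 0.004
gripper_force: 3.5
```

```bash
python3 look.py l4; python3 tip.py 42 54 7
```

```text
-0.1 [[309.44  206.939]] [[466.955 162.899]]
0 [[301.284 202.498]] [[467.543 172.672]]
0.1 [[292.699 198.615]] [[469.137 182.349]]
11.5333 [ 0.472 -0.349  0.251]
11.6333 [ 0.472 -0.349  0.252] F [-4.859  1.747  4.87 ] j [ -13.422   36.686    8.551   15.939 -104.553  -70.112]
stand tcp [-0.002  0.     0.252] lean 45.39186853652473
42.0 [ 0.004 -0.059 -0.004  0.367  0.     0.763]
44.0 [ 0.004 -0.024 -0.004  0.009  0.     0.366]
46.0 [ 0.004  0.011 -0.004 -0.361 -0.    -0.019]
48.0 [ 0.004  0.046 -0.004 -0.745 -0.    -0.391]
50.0 [ 0.004  0.08  -0.004 -1.142 -0.001 -0.749]
52.0 [ 0.004  0.115 -0.004 -1.551 -0.001 -1.093]
54.0 [ 0.004  0.15  -0.004 -1.972 -0.001 -1.422]
```

View pics/l4c.png

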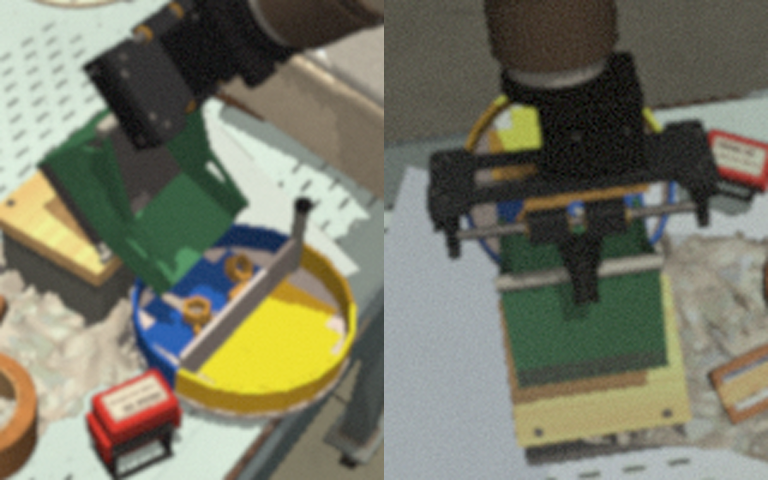

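At least three nuts are in the blue bay, at about (195,312), (240,265) and (240,290), and the chute looks empty. I'll add 4° more to be safe and then lower the tub.

Emit:
arm_command([
  [0,0.018,0,-0.2,0,-0.2,1],
  [0,0.035,0,-0.39,0,-0.38,1],
  [0,0.053,0,-0.58,0,-0.56,1],
  [0,0.07,0,-0.78,0,-0.74,1],
  [0,0.07,0,-0.78,0,-0.74,1],
  [0,0.07,0,-0.78,0,-0.74,1],
  [0,0.07,0,-0.78,0,-0.74,1],
  [0,0.053,0,-0.58,0,-0.56,1],
])

```text
time_s: 12.3
tcp_pos: [0.4809, -0.3483, 0.2512]
ee_rot: [[-0.656, -0.149, -0.74], [-0.098, 0.989, -0.112], [0.748, -0.001, -0.664]]
wrist_force: [-2.1, 1.3, 7.6]
gripper_width: 0.006
gripper_force: 3.4
```

```bash
python3 look.py l5; python3 tip.py 52 34 10
```

```text
-0.1 [[309.44  206.939]] [[466.955 162.899]]
0 [[301.284 202.498]] [[467.543 172.672]]
0.1 [[292.699 198.615]] [[469.137 182.349]]
12.3 [ 0.481 -0.348  0.251]
12.4 [ 0.481 -0.348  0.251] F [-3.871  1.583  6.135] j [ -12.958   38.61    10.389   16.657 -107.223  -70.293]
stand tcp [ 0.007 -0.     0.251] lean 48.217790347182984
52.0 [ 0.003  0.066 -0.004 -0.922 -0.    -0.547]
50.0 [ 0.003  0.031 -0.004 -0.53  -0.    -0.183]
48.0 [ 0.003 -0.004 -0.004 -0.152  0.     0.194]
46.0 [ 0.003 -0.039 -0.004  0.213  0.001  0.584]
44.0 [ 0.003 -0.074 -0.004  0.565  0.001  0.986]
42.0 [ 0.003 -0.109 -0.004  0.902  0.002  1.401]
40.0 [ 0.003 -0.143 -0.005  1.225  0.002  1.827]
38.0 [ 0.003 -0.178 -0.005  1.532  0.003  2.264]
36.0 [ 0.003 -0.213 -0.005  1.824  0.003  2.712]
34.0 [ 0.002 -0.248 -0.005  2.1    0.004  3.169]
```

View pics/l5c.png

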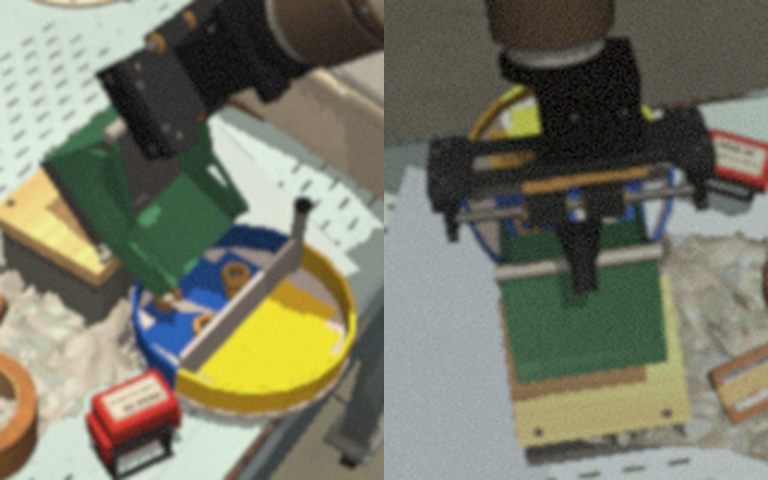

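The nuts show in the bay at (235,275), (170,300) and (205,322). I'll hold a little longer and slightly further, to be sure of the fourth.

Emit:
arm_command([
  [0,0.02,0,-0.22,0,-0.22,1],
  [0,0.04,0,-0.44,0,-0.43,1],
  [0,0.06,0,-0.66,0,-0.63,1],
  [0,0.06,0,-0.66,0,-0.63,1],
  [0,0.06,0,-0.66,0,-0.63,1],
  [0,0.06,0,-0.66,0,-0.63,1],
  [0,0.04,0,-0.44,0,-0.43,1],
  [0,0.02,0,-0.22,0,-0.22,1],
])

```text
time_s: 13.07
tcp_pos: [0.4843, -0.348, 0.2505]
ee_rot: [[-0.643, -0.149, -0.751], [-0.096, 0.989, -0.114], [0.76, -0.002, -0.65]]
wrist_force: [-2.7, 0.3, 6.0]
gripper_width: 0.006
gripper_force: 3.2
```

Emit:
arm_command([
  [0,-0.024,0,0.25,0,0.27,1],
  [0,-0.048,0,0.5,0,0.54,1],
  [0,-0.072,0,0.74,0,0.82,1],
  [0,-0.096,0,0.97,0,1.11,1],
  [0,-0.12,0,1.2,0,1.4,1],
  [0,-0.144,0,1.42,0,1.7,1],
  [0,-0.168,0,1.63,0,2.0,1],
  [0,-0.192,0,1.83,0,2.31,1],
])

```text
time_s: 13.73
tcp_pos: [0.4541, -0.353, 0.2497]
ee_rot: [[-0.774, -0.148, -0.615], [-0.115, 0.989, -0.094], [0.622, -0.002, -0.783]]
wrist_force: [-4.0, -0.8, 7.5]
gripper_width: 0.007
gripper_force: 4.0
```

```bash
python3 tip.py 42 22 11
```

```text
13.7333 [ 0.454 -0.353  0.25 ] F [-3.962 -0.824  7.469] j [-14.746  32.341   4.293  14.438 -97.812 -69.433]
stand tcp [-0.02  -0.001  0.25 ] lean 38.47829223443428
42.0 [ 0.002  0.061 -0.005 -0.864 -0.001 -0.574]
40.0 [ 0.002  0.027 -0.005 -0.474 -0.    -0.209]
38.0 [ 0.002 -0.008 -0.005 -0.097  0.     0.17 ]
36.0 [ 0.002 -0.043 -0.005  0.267  0.001  0.561]
34.0 [ 0.002 -0.078 -0.005  0.616  0.002  0.966]
32.0 [ 0.002 -0.113 -0.005  0.952  0.002  1.382]
30.0 [ 0.002 -0.148 -0.005  1.272  0.003  1.809]
28.0 [ 0.001 -0.183 -0.005  1.578  0.004  2.248]
26.0 [ 0.001 -0.218 -0.005  1.868  0.005  2.697]
24.0 [ 0.001 -0.253 -0.005  2.142  0.005  3.155]
22.0 [ 0.001 -0.288 -0.005  2.4    0.006  3.623]
```

Emit:
arm_command([
  [0,-0.024,0,0.25,0,0.27,1],
  [0,-0.048,0,0.5,0,0.54,1],
  [0,-0.072,0,0.74,0,0.82,1],
  [0,-0.096,0,0.97,0,1.11,1],
  [0,-0.12,0,1.2,0,1.4,1],
  [0,-0.144,0,1.42,0,1.7,1],
  [0,-0.168,0,1.63,0,2.0,1],
  [0,-0.192,0,1.83,0,2.31,1],
])

```text
time_s: 14.4
tcp_pos: [0.4247, -0.3578, 0.2432]
ee_rot: [[-0.877, -0.148, -0.458], [-0.13, 0.989, -0.07], [0.463, -0.002, -0.886]]
wrist_force: [-7.9, -2.8, 7.2]
gripper_width: 0.001
gripper_force: 5.3
```

Emit:
arm_command([
  [0,-0.024,0,0.25,0,0.27,1],
  [0,-0.048,0,0.5,0,0.54,1],
  [0,-0.072,0,0.74,0,0.82,1],
  [0,-0.096,0,0.97,0,1.11,1],
  [0,-0.12,0,1.2,0,1.4,1],
  [0,-0.144,0,1.42,0,1.7,1],
  [0,-0.168,0,1.63,0,2.0,1],
  [0,-0.192,0,1.83,0,2.31,1],
])

```text
time_s: 15.07
tcp_pos: [0.3968, -0.3623, 0.2313]
ee_rot: [[-0.947, -0.148, -0.285], [-0.141, 0.989, -0.044], [0.288, -0.002, -0.957]]
wrist_force: [-11.3, -5.4, 10.0]
gripper_width: 0.005
gripper_force: 7.1
```

```bash
python3 tip.py 20 -4 13
```

```text
15.0667 [ 0.397 -0.362  0.231] F [-11.287  -5.396   9.969] j [-20.674  19.841  -9.37    8.43  -75.635 -63.995]
stand tcp [-0.078 -0.001  0.231] lean 16.767889125224933
20.0 [ 0.     0.056 -0.006 -1.065 -0.001 -0.6  ]
18.0 [ 0.     0.022 -0.006 -0.677 -0.    -0.233]
16.0 [-0.    -0.013 -0.006 -0.302  0.     0.148]
14.0 [-0.    -0.048 -0.006  0.06   0.001  0.541]
12.0 [-0.    -0.083 -0.006  0.407  0.002  0.947]
10.0 [-0.    -0.118 -0.006  0.741  0.002  1.365]
8.0 [-0.    -0.153 -0.006  1.059  0.003  1.794]
6.0 [-0.001 -0.188 -0.006  1.362  0.004  2.234]
4.0 [-0.001 -0.223 -0.006  1.65   0.005  2.684]
2.0 [-0.001 -0.258 -0.006  1.922  0.005  3.145]
0.0 [-0.001 -0.293 -0.006  2.177  0.006  3.614]
-2.0 [-0.001 -0.328 -0.006  2.416  0.007  4.092]
-4.0 [-0.001 -0.362 -0.006  2.639  0.008  4.578]
```

Emit:
arm_command([
  [0,-0.02,0,0.2,0,0.22,1],
  [0,-0.04,0,0.41,0,0.44,1],
  [0,-0.06,0,0.61,0,0.67,1],
  [0,-0.078,0,0.79,0,0.88,1],
  [0,-0.096,0,0.96,0,1.1,1],
  [0,-0.112,0,1.12,0,1.29,1],
  [0,-0.128,0,1.28,0,1.48,1],
  [0,-0.144,0,1.43,0,1.68,1],
])

```text
time_s: 15.73
tcp_pos: [0.3774, -0.3654, 0.219]
ee_rot: [[-0.978, -0.148, -0.149], [-0.146, 0.989, -0.024], [0.15, -0.001, -0.989]]
wrist_force: [-13.2, -6.9, 11.3]
gripper_width: 0.007
gripper_force: 8.4
```

```bash
python3 tip.py 10 -4 8
```

```text
15.7333 [ 0.377 -0.365  0.219] F [-13.209  -6.878  11.294] j [-23.739  16.169 -14.024   5.066 -67.178 -60.022]
stand tcp [-0.098 -0.002  0.219] lean 8.649468206936016
10.0 [-0.     0.024 -0.005 -0.825 -0.001 -0.263]
8.0 [-0.001 -0.011 -0.005 -0.449 -0.     0.117]
6.0 [-0.001 -0.046 -0.005 -0.087  0.001  0.51 ]
4.0 [-0.001 -0.081 -0.005  0.262  0.001  0.915]
2.0 [-0.001 -0.116 -0.005  0.596  0.002  1.332]
0.0 [-0.001 -0.151 -0.005  0.915  0.003  1.761]
-2.0 [-0.001 -0.186 -0.005  1.219  0.004  2.2  ]
-4.0 [-0.001 -0.221 -0.005  1.508  0.004  2.65 ]
```

Emit:
arm_command([
  [0,-0.014,0,0.15,0,0.15,1],
  [0,-0.028,0,0.29,0,0.31,1],
  [0,-0.042,0,0.43,0,0.46,1],
  [0,-0.055,0,0.56,0,0.6,1],
  [0,-0.067,0,0.68,0,0.74,1],
  [0,-0.079,0,0.8,0,0.88,1],
  [0,-0.091,0,0.92,0,1.02,1],
  [0,-0.102,0,1.02,0,1.15,1],
])

```text
time_s: 16.4
tcp_pos: [0.3656, -0.3653, 0.2064]
ee_rot: [[-0.988, -0.147, -0.049], [-0.147, 0.989, -0.004], [0.049, 0.004, -0.999]]
wrist_force: [-12.3, -3.7, 4.5]
gripper_width: 0.003
gripper_force: 6.7
```

```bash
python3 tip.py 4 -4 5
```

```text
16.4 [ 0.366 -0.365  0.206] F [-12.28   -3.663   4.476] j [-26.13   14.172 -17.059   1.632 -61.217 -56.2  ]
stand tcp [-0.109  0.     0.206] lean 2.817263608581793
4.0 [ 0.004  0.021 -0.006 -0.75   0.001 -0.436]
2.0 [ 0.004 -0.014 -0.006 -0.376  0.    -0.055]
0.0 [ 0.004 -0.049 -0.006 -0.014 -0.001  0.339]
-2.0 [ 0.004 -0.084 -0.006  0.333 -0.003  0.745]
-4.0 [ 0.004 -0.119 -0.006  0.666 -0.004  1.163]
```

Emit:
arm_command([
  [0,-0.01,0,0.08,0,0.05,1],
  [0,-0.02,0,0.16,0,0.1,1],
  [0,-0.03,0,0.24,0,0.15,1],
  [0,-0.035,0,0.32,0,0.18,1],
  [0,-0.04,0,0.4,0,0.2,1],
  [0,-0.04,0,0.48,0,0.2,1],
  [0,-0.04,0,0.56,0,0.2,1],
  [0,-0.04,0,0.64,0,0.2,1],
])

```text
time_s: 17.07
tcp_pos: [0.363, -0.3658, 0.2044]
ee_rot: [[-0.989, -0.148, -0.001], [-0.148, 0.989, 0.002], [0.001, 0.002, -1.0]]
wrist_force: [-2.8, -0.8, -1.4]
gripper_width: 0.005
gripper_force: 1.4
```

```bash
python3 tip.py 0 -4 2
```

```text
17.0667 [ 0.363 -0.366  0.204] F [-2.782 -0.821 -1.401] j [-27.185  13.285 -17.897  -0.052 -58.933 -54.28 ]
stand tcp [-0.112  0.     0.204] lean 0.06685391467737899
0.0 [ 0.002 -0.001 -0.005 -0.267 -0.     0.14 ]
-4.0 [ 0.002 -0.071 -0.005  0.452 -0.001  0.931]
```

Emit:
arm_command([
  [0,0,0,0.2,0,0,1],
  [0,0,0,0.5,0,0,1],
  [0,0,0,1.5,0,0,1],
  [0,0,0,4,0,0,1],
  [0,0,0,5,0,-4,1],
  [0,0,0,5,0,-8,1],
  [0,0,0,5,-3,-12,1],
  [0,0,0,5,-7,-14,1],
])

```text
time_s: 17.73
tcp_pos: [0.323, -0.4339, 0.3463]
ee_rot: [[-0.988, -0.151, 0.009], [-0.151, 0.988, -0.006], [-0.008, -0.008, -1.0]]
wrist_force: [1.3, -0.2, -0.1]
gripper_width: 0.006
gripper_force: 0.0
```

Emit:
arm_command([
  [0,0,0,0,-4,0,1],
  [0,0,0,0,-8,0,1],
  [0,0,0,0,-12,0,1],
  [0,0,0,0,-15,0,1],
  [0,0,0,0,-15,0,1],
])

```text
time_s: 18.15
tcp_pos: [0.3452, -0.5866, 0.3363]
ee_rot: [[-0.989, -0.145, -0.0], [-0.145, 0.989, 0.001], [0.0, 0.001, -1.0]]
wrist_force: [0.3, 0.9, -1.1]
gripper_width: 0.005
gripper_force: 0.0
```

```bash
python3 - <<'E'
from wall import *
wall()
E
python3 look.py l6
```

```text
rel -0.059811004066340434 0.5679648415591019 1.0838851402798626 yaw 0.19171019643230935 rim ends [ 0.366 -0.314  0.201] [ 0.386 -0.416  0.201] cap 265.7866666666667 166.28
-0.1 [[309.44  206.939]] [[466.955 162.899]]
0 [[301.284 202.498]] [[467.543 172.672]]
0.1 [[292.699 198.615]] [[469.137 182.349]]
18.2 [ 0.345 -0.584  0.337]
```

View pics/l6c.png

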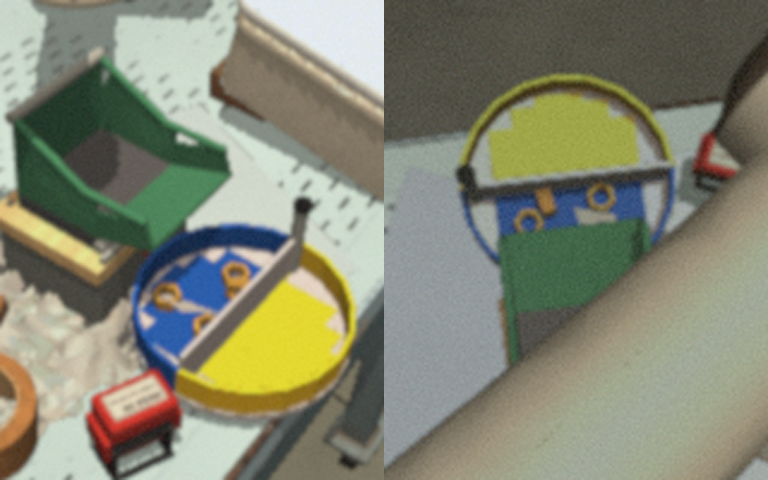

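All four nuts are in the blue bay: two at (165,295) and (205,322), and two near (235,280). The tub looks seated. The arm hides the top view, so I'll clear it and compare numerically.

Emit:
arm_command([
  [0,0,0,4,0,0,1],
  [0,0,0,8,0,0,1],
  [0,0,0,12,0,0,1],
  [0,0,0,15,-1,0,1],
  [0,0,0,15,-1,0,1],
])

```text
time_s: 18.72
tcp_pos: [0.1938, -0.6141, 0.3423]
ee_rot: [[-0.99, -0.144, 0.002], [-0.144, 0.99, -0.003], [-0.001, -0.003, -1.0]]
wrist_force: [0.7, 0.0, -0.1]
gripper_width: 0.006
gripper_force: 0.0
```

```bash
python3 - <<'E'
from wall import *
print(p0);wall()
t=shot('top','l7t');c=shot('scene','l7')
g=lambda n:cv2.cvtColor(cv2.imread(f'pics/{n}.png'),6).astype(np.float32)
for (a,b,r) in(('top1','l7t',(250,280,282,358)),('top1','l7t',(190,280,278,300)),('top1','l7t',(180,200,276,348)),('scene1','l7',(120,200,270,300)),('scene1','l7',(115,160,268,320)),('l2t','l7t',(150,175,255,275)),('l2t','l7t',(120,175,262,350)),('top1','l7t',(135,185,350,400)),('top1','l7t',(175,240,385,450)),('top1','l7t',(225,270,360,405))):
    A,B=[g(n)[r[0]:r[1],r[2]:r[3]] for n in(a,b)]
    print(a,r,cv2.phaseCorrelate(A,B,cv2.createHanningWindow(A.shape[::-1],5)))
E
```

```text
[ 0.194 -0.614  0.342]
rel -0.00791561469243729 0.5761778786514076 0.08274680151422806 yaw 0.14151752046125488 rim ends [ 0.373 -0.314  0.201] [ 0.388 -0.416  0.201] cap 267.53846153846155 167.29807692307693
top1 (250, 280, 282, 358) ((-0.16064073014047153, -0.09144524840852242), 1.0069595609108608)
top1 (190, 280, 278, 300) ((-0.5824450786676749, -0.45560678322583925), 1.0775864958763122)
top1 (180, 200, 276, 348) ((0.3408373052061222, -0.15575653708946113), 0.8762122144301733)
scene1 (120, 200, 270, 300) ((0.16589944829617664, -0.5409433703115809), 1.1151134626070658)
scene1 (115, 160, 268, 320) ((0.7048607891733489, 0.2698448003846181), 0.8541907659773964)
l2t (150, 175, 255, 275) ((-0.03459977605722919, 1.403095189118556), 0.8202119398117066)
l2t (120, 175, 262, 350) ((0.04871142802122108, 0.23125555638461037), 0.8320345603095161)
top1 (135, 185, 350, 400) ((0.09093726700816163, 0.0563018549820562), 1.0633350006103515)
top1 (175, 240, 385, 450) ((-0.030067559487335416, 0.03354459932607057), 1.0596323373876972)
top1 (225, 270, 360, 405) ((0.43092302431600515, 0.40901501961035436), 0.9955265626789611)
```

```bash
python3 - <<'E'
from go import *
T=np.load('top.npy',allow_pickle=True).item();S=np.load('scene.npy',allow_pickle=True).item()
for n,c,r in(('top1',T,(116,136,270,292)),('l2t',T,(152,172,255,273)),('l7t',T,(152,172,255,273)),('scene1',S,(203,222,407,426)),('l2',S,(176,194,388,404)),('l7',S,(176,194,388,404))):
    im=cv2.imread(f'pics/{n}.png').astype(np.float32)[r[0]:r[1],r[2]:r[3]].sum(2); im=cv2.GaussianBlur(im,(0,0),1.5)
    v,u=np.unravel_index(im.argmin(),im.shape); w=(im.min()+70-im).clip(0); vv,uu=np.nonzero(w>0)
    print(n,(u+r[2],v+r[0]),np.average(uu,weights=w[vv,uu])+r[2],np.average(vv,weights=w[vv,uu])+r[0],len(vv))
for a in(-1.0226,-.05,0,.05):
    P=pose(p,[.118-.086*np.sin(a),.086*np.cos(a),.114]);print(a,proj(T,P),proj(S,P))
E
```

```text
top1 (np.int64(280), np.int64(127)) 279.6910201207017 128.16161375303645 114
l2t (np.int64(264), np.int64(162)) 264.86788043296065 164.3794159753903 87
l7t (np.int64(264), np.int64(163)) 265.26890262344295 166.2309487285308 80
scene1 (np.int64(416), np.int64(213)) 411.66484469001034 215.87728519478193 70
l2 (np.int64(391), np.int64(184)) 392.3212576166473 181.8088963756525 120
l7 (np.int64(396), np.int64(186)) 395.7273727409928 185.90705980044189 21
-1.0226 [[280.72  125.324]] [[416.697 211.279]]
-0.05 [[264.635 159.913]] [[397.258 185.271]]
0 [[264.81  161.947]] [[395.535 184.374]]
0.05 [[265.09 163.97]] [[393.767 183.535]]
```

```bash
python3 -c "from station import finish_job; print(finish_job())"
```

```text
the job is handed in; nothing more can be done
None
```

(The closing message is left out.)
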